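Close the stone sample case and press its label home

TASK

Slide the wooden cover fully shut over the green stones in the sample case, then take the label holder with the green chip out of the rack and push it down behind the brass lip on the case's far side, until its shoulders sit on the lip against the spring underneath. Finish while still holding it pressed fully home with the gripper (I will pin it there): do not let go, and leave the red-chip holder and everything else where it is.

Things in the scene. Friction and masses are not known exactly. Their poses are not given: they have to be found in the camera images.
- case: Wooden sample case fixed to the table, 120 (x) x 280 (y) x 56 high. Origin: centre of its underside. The open compartment with two green stones is its -y half; its +y half is a solid deck on which the cover parks. On the middle of its +x face stands the brass label channel, 80 long, top 62 above the table.
- cover (a joint): Flat dark wooden cover (110 x 134 x 6, top 54 above the table) sliding along the case's y axis; m. 0 = fully shut over the compartment (end stop), up to 0.13 = open, moved towards the case's +y. About 2 N of friction; stays where it is left.
- cover_grip (a point): Point on the centre of the brass grip ridge of the cover, 4 mm below the ridge's top, 76 above the table. The ridge is 60 long (along the case's x), 12 thick (along the case's y), 26 tall from the cover's top (54 to 80 above the table). It moves with the cover; axes as the case's.
- slot_mouth (a point): Centre of the mouth of the label channel, at the height of its round-topped brass edges (62 above the table); axes as the case's. The gap is 10 wide (case's x) and 68 long (case's y), between the channel's 6 thick wall on the -x side and the 6 thick lip on the +x side, open upwards. A sprung bar lies in it 30 below the mouth.
- spring_bar (a joint): Steel sprung bar in the bottom of the label channel; m. 0 = up, grows as it is pressed down: about 3.5 N to start it, 7.7 N at 0.006, where the holder's shoulders meet the channel's edges (fully home). It lifts the holder again if let go.
- holder_green: Label holder, green chip on both faces and top. Blade 6 thick (own x) x 60 long (own y) x 36 high with a rounded foot; on it a black head 22 thick (x) x 70 long (y) x 36 high (its underside: the shoulders). Origin: centre of the blade's underside; z up, shoulders at 36, top at 72. Either way round fits. About 90 g. Stands shoulders on the rack, origin 10 above the table.
- holder_red: Same kind of holder with a red chip, in the rack's other place. Leave it alone.
- rack: Fixed wooden rack, 62 (x) x 200 (y) x 46 high, origin at the centre of its underside, with two slots 12 wide along its y axis centred at y = -48 and +48 mm, in which the holders stand.
- stone_a: Green stone piece 42 x 36 x 12 in the compartment; origin: centre of underside.
- stone_b: Another green stone piece 42 x 36 x 12 in the compartment; origin: centre of underside.
- jar: Bystander: amber glass jar, 60 dia x 90 mm; origin: centre of underside. Leave it alone.
- can: Bystander: steel can with blue label, 66 dia x 100 mm; origin: centre of underside. Leave it alone.
- mug: Bystander: white mug, 76 dia x 85 mm; origin: centre of underside. Leave it alone.
- hammer: Bystander: hammer lying flat, length 220 mm; origin: centre of underside. Leave it alone.
- brush: Bystander: brush lying flat, length 180 mm; origin: centre of underside. Leave it alone.
- offcut: Bystander: flat terracotta-coloured stone offcut, 70 x 50 x 14 mm; origin: centre of underside. Leave it alone.
There are look-alikes about, which are no part of the job. Leave any blue look-alike of the holder_green alone.

How it is judged (in metres and radians):
On the way, in this order (a step that is already met when the one before it is completed fails the run):
1. the cover is slid fully shut (within 5 mm) while the green holder is not yet at the label channel (value of joint cover below 0.005 m and horizontal distance between holder_green and slot_mouth above 0.05 m), for 0.1 s.
2. the green holder is down behind the lip and pressed against the spring (x of holder_green in the frame of slot_mouth between -0.005 and 0.005 m and y of holder_green in the frame of slot_mouth between -0.008 and 0.008 m and z of holder_green in the frame of slot_mouth below -0.034 m and angle between holder_green's own z axis and vertical below 0.12 rad and value of joint spring_bar above 0.004 m), for 0.1 s.
At the end, for the whole second after the job is handed in: The cover is shut within 5 mm; the green holder is upright in the label channel, within 5 mm across and 8 mm along it, pressed down so that the spring bar is at least 4 mm down (shoulders within 2 mm of the brass edges), still held by the gripper's fingers with more than 2 N, at rest (all of step 2 and value of joint cover below 0.005 m and contact force between the fingers and holder_green above 2 N and linear speed of holder_green below 0.02 m/s); the arm keeps its last pose, push and grip.
It fails at once if the red holder is moved more than 30 mm (distance of holder_red from where it was at the start of the episode above 0.03 m).
It fails at once if a bystander is moved more than 30 mm (distance of any of jar, can, mug, hammer, brush, offcut from where it was at the start of the episode above 0.03 m).
It fails at once if a stone is moved more than 40 mm (distance of any of stone_a, stone_b from where it was at the start of the episode above 0.04 m).
It also fails if it takes over 58 s, if anything falls off the work surface, if the arm or the gripper's body presses on something with over 40 N, if the wrist force passes 120 N, or if a joint passes its speed limit or range.

ROBOT

A 7-joint arm with a two-finger parallel gripper is mounted at the origin on the work surface. World frame = base frame: x ahead of the robot, y to its left, z up, the work surface at z = 0. Lengths are in mm, angles in rad, forces in N, time in s.
With the tool pointing down it reaches from about 350 to 900 mm from the base axis. Payload 8.1 kg.
Tool frame: the origin (TCP) lies at the centre of the arm's flange, where the gripper is bolted on; the fingertips stand 178 mm ahead of it and the grasp point (between the pads) lies bot.grip_point_offset ahead of it (bot.grip_point_offset is the distance from the TCP to the grasp point, in mm); z points along the fingers, y is the direction in which the jaws open and shut (so a half turn about z gives the same grasp; the last joint's range is limited). The gripper opens to 92 mm and grips with 3 to 60 N. Pads are 19 mm wide; open, the fingers measure 130 mm over their backs; the gripper's body (75 mm by 190 mm) begins 47 mm behind the grasp point.
Start: joints at [1.051, 0.434, 0.025, 1.573, -0.012, 1.134, -0.075], TCP at [253, -571.51, 404.742] pointing down, gripper open.
Joint ranges: [-2.62, 2.62], [-0.44, 2.09], [-1.27, 1.32], [0.08, 2.57], [-1.32, 4.46], [0.12, 2], [-2.74, 2.74]. Speed limits (rad/s): [2.22, 2.22, 3.01, 3.01, 3.14, 3.14, 3.14].

INTERFACE

Orientations are given as [roll, pitch, yaw] about the fixed x, y, z axes, in that order (R = Rz(yaw) Ry(pitch) Rx(roll)).
In Python, from workcell import readout, cams, bot gives the robot as it stands.
- The arm moves only by the tool apply_moves, never from a script. Its arguments are lists of equal length, an entry for each row: "translation": the shift along the tool's x, y, z in mm, a list of three; "spin": the turn about the tool's z in rad. A call has 1 to 8 rows; each row shifts and turns the commanded pose from where the row before left it, along the tool's axes as they then stand; what a row does not reach is not made up. A row lasts 1/12 s, in which the tool goes at most 41.7 mm and 7.16 degrees, less where a joint would pass 70% of its speed; a pose out of reach is approached as far as the arm can. A call is refused whole if a number of a shift passes 41.7 or a number of a turn 0.125, either way. A call with a gripper value outside its range is refused whole. "grip" is the finger opening in mm, from 0 to 91.8, set as the call begins (left out, the last holds). The fingers move at their own pace and stop on an object; "force" is the grip in N (left out, the last holds). Time passes only in rows, so rows that do not move let the fingers close. It gives the time, the measured TCP pose, the force and the opening at its end, in the units of the state.
- readout.state(): the state, without advancing time (a new reading comes with each control period).
- cams.grab_frame(name): name is "side" or "top"; returns a dict with "frame" (400x640x3 uint8, red, green, blue), "fx", "fy", "cx", "cy" (pixels), "world_to_cam" (4x4, takes a point from world to camera coordinates). Camera axes: x right, y down, z forward; pixel columns grow to the right and rows downward; lengths in mm; the calibration is good to about 2 mm. A picture is of the moment at which its call begins. There is no depth.
- bot.finish_job(): hands the job in, once; it reports no verdict.
The state is a dict: "time": time; "joints": joint angles; "joint_velocities": joint speeds; "joint_efforts": joint torques, N m; "eef_pos": TCP position; "tcp_rot": TCP orientation; "contact_force": force on the tool from outside, world axes, zero at the start; "moment": the same for the moment, N m; "grip_width": opening from 0.0 (shut) to 1.0 (fully open).
Only numpy, scipy, OpenCV 4.12 (cv2) and the standard library are available. Lean on these libraries where they do the work, as an engineer would, in place of code of your own. Each camera call takes 0.05 s, during which the arm holds its last target. There are 200 camera calls.

## Working session

There is one attempt and no reset: what is moved stays moved. The work goes in short steps, Python scripts to look and compute and a tool call to move; the robot and the scene stay as the last step left them, time stands still between calls to the robot, and variables do not carry over. Pictures are saved under pics/ and viewed, about 8 in all and at most 12, crops included, and the job is handed in when it is done.

Besides the shell and the picture viewer there is one more tool, called after ">>>" as name(argument=value, ...) on one line, values as JSON. apply_moves: Moves the arm, as the interface text tells. Its arguments: {"type":"object","properties":{"translation":{"type":"array","items":{"type":"array","items":{"type":"number"}}},"spin":{"type":"array","items":{"type":"number"}},"grip":{"type":"number"},"force":{"type":"number"}},"required":["translation","spin"]}

```bash
mkdir -p pics; cat > h.py <<'E'
import numpy as np, cv2
from workcell import readout, cams, bot
def grab(n,save=None):
    d=cams.grab_frame(n)
    if save: cv2.imwrite(f'pics/{save}.png',cv2.cvtColor(d['frame'],cv2.COLOR_RGB2BGR))
    return d
def ray(d,u,v,z):
    M=np.array(d['world_to_cam']);R=M[:3,:3];c=-R.T@M[:3,3]
    r=R.T@np.array([(u-d['cx'])/d['fx'],(v-d['cy'])/d['fy'],1])
    return c+r*(z-c[2])/r[2]
def proj(d,p):
    M=np.array(d['world_to_cam']);q=M[:3,:3]@np.array(p)+M[:3,3]
    return np.array([d['fx']*q[0]/q[2]+d['cx'],d['fy']*q[1]/q[2]+d['cy']])
E
python3 - <<'E'
from h import *
import pickle
for n in('top','side'):
    d=grab(n,n+'0');pickle.dump(d,open(n+'0.pkl','wb'))
    M=np.array(d['world_to_cam']);print(n,d['fx'],d['cx'],d['cy'],(-M[:3,:3].T@M[:3,3]).round(),M[:3,:3].round(2).tolist())
print(readout.state(),bot.grip_point_offset)
E
```

```text
top 370.42336361557074 317.7790396663506 199.767319545137 [ 517.  -21. 1112.] [[0.0, -1.0, -0.01], [-1.0, -0.0, -0.03], [0.03, 0.01, -1.0]]
side 481.08192569312365 307.5708717766434 201.01347561460372 [ 323. 1164. 1232.] [[-0.98, -0.21, 0.01], [-0.15, 0.67, -0.73], [0.15, -0.71, -0.68]]
{'time': 0.1, 'joints': array([ 1.05139809,  0.43518807,  0.02498938,  1.57399478, -0.01162383,
        1.13400568, -0.07509651]), 'joint_velocities': array([-0.00095548, -0.00237462,  0.00068187, -0.00112232,  0.00077504,
        0.00064121, -0.0003754 ]), 'joint_efforts': array([ 2.56662934e-03, -6.69125962e+01,  9.87918377e-01, -3.15146828e+01,
       -6.04847074e-02,  3.74031882e-02,  3.26489521e-05]), 'eef_pos': array([ 252.9101644 , -571.32376371,  404.006222  ]), 'tcp_rot': array([-3.14014688e+00,  1.17616492e-04,  4.16708093e-01]), 'contact_force': array([ 0.76585419,  0.99747893, -0.78416639]), 'moment': array([0.01554225, 0.0397968 , 0.00982155]), 'grip_width': 0.9983703095268687} 159.20000000000002
```

View pics/top0.png

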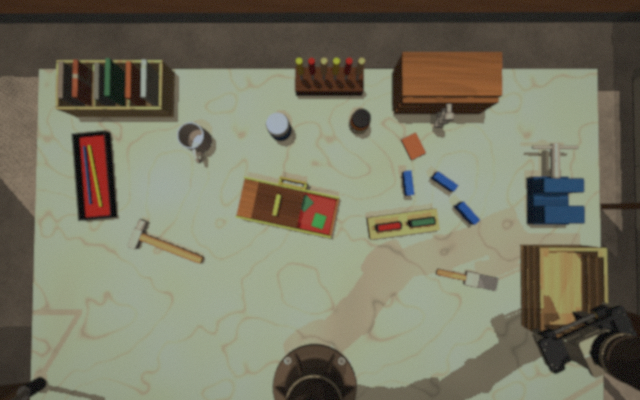

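View pics/side0.png

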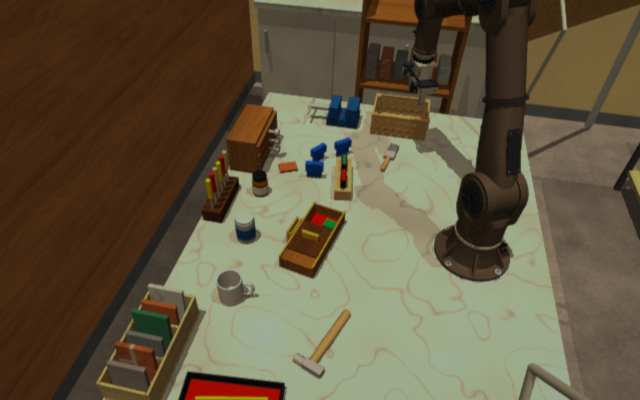

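The top view shows the case at (288,207) with the cover on its left, the brass ridge at (277,205) and the channel at (295,184). The rack is at (402,223), with the red holder at (388,226) and a green one at (422,222). The three look-alikes at (408,183), (444,182) and (467,212) are blue, so the one at (422,222) is meant. I'll confirm that in a crop.

```bash
python3 - <<'E'
from h import *
import pickle
d=pickle.load(open('top0.pkl','rb'));f=d['frame']
c=f[165:250,228:448]
cv2.imwrite('pics/crop.png',cv2.cvtColor(cv2.resize(c,None,fx=3.6,fy=3.6,interpolation=cv2.INTER_CUBIC),cv2.COLOR_RGB2BGR))
hsv=cv2.cvtColor(f,cv2.COLOR_RGB2HSV)
def rep(nm,lo,hi,box,z):
    m=np.zeros(hsv.shape[:2],np.uint8);u0,u1,v0,v1=box
    m[v0:v1,u0:u1]=cv2.inRange(hsv,lo,hi)[v0:v1,u0:u1]
    n,l,s,ce=cv2.connectedComponentsWithStats(m)
    for i in range(1,n):
        if s[i,4]<12: continue
        pts=np.argwhere(l==i)[:,::-1]
        w=np.array([ray(d,u,v,z)[:2] for u,v in pts],np.float32)
        r=cv2.minAreaRect(w);b=cv2.boxPoints(r)
        ev,V=np.linalg.eigh(np.cov(w.T));a=np.arctan2(-V[0,1],V[1,1])
        print(nm,s[i],ce[i].round(1),'mean',w.mean(0).round(1),'rect',np.round(r[0],1),np.round(r[1],1),'axis-yaw',round(float((a+1.57)%3.14159-1.57),3))
rep('green',(45,60,30),(90,255,255),(405,445,205,240),82)
rep('red',(0,150,60),(8,255,255),(370,405,210,240),82)
rep('yel',(22,120,90),(35,255,255),(265,290,190,220),80)
rep('chan',(22,120,90),(35,255,255),(275,315,172,195),62)
for p in[(295,184),(277,205)]: print(hsv[p[1]-2:p[1]+3,p[0]-2:p[0]+3].tolist()[2])
E
```

```text
green [411 218  24   8 136] [422.7 221.5] mean [ 488.5 -301.7] rect [ 488.5 -301.1] [16.4 64.1] axis-yaw 0.127
red [378 222  23   9 140] [389.  226.2] mean [ 475.2 -208.4] rect [ 475.4 -208.3] [17.1 62.2] axis-yaw 0.137
yel [272 194   9  22 121] [276.  204.5] mean [534.3 105.5] rect [534.4 105.6] [15.9 60.7] axis-yaw 1.367
chan [275 178  40  16 163] [292.9 185.8] mean [588.1  60.2] rect [590.4  53.2] [113.2  26.5] axis-yaw -0.239
[[32, 55, 144], [31, 49, 140], [29, 44, 138], [29, 38, 134], [32, 36, 134]]
[[31, 133, 153], [32, 134, 166], [31, 137, 151], [31, 136, 118], [25, 140, 82]]
```

View pics/crop.png

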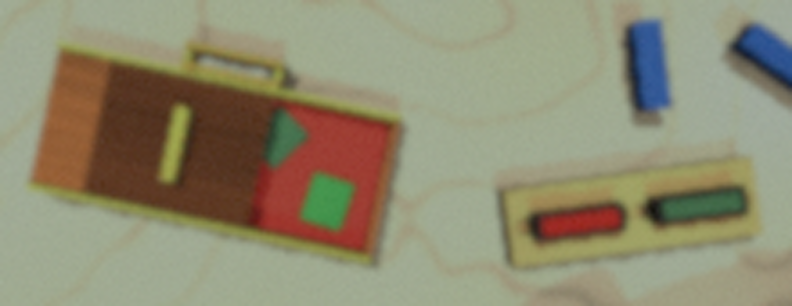

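The crop confirms the green chip holder at crop (702,204), with red at (578,221) and blue elsewhere. It also shows the channel frame at crop (190..283, 44..84). Next I turn the corners into world points.

```bash
cat > m.py <<'E'
from h import *
import pickle
d=pickle.load(open('top0.pkl','rb'))
P=lambda x,y,z:ray(d,228+(x+.5)/3.6-.5,165+(y+.5)/3.6-.5,z)[:2]
ang=lambda a,b:np.arctan2(-(a-b)[0],(a-b)[1])  # yaw of y-axis dir
c=[P(62,45,56),P(401,120,56),P(377,265,56),P(29,186,56)]
print('case corners',np.round(c,1).tolist(),'centre',np.mean(c,0).round(1),'yaws',ang(c[0],c[1]),ang(c[3],c[2]),'L',np.linalg.norm(c[0]-c[1]),np.linalg.norm(c[3]-c[2]),'W',np.linalg.norm(c[0]-c[3]))
o=[P(190,43,62),P(285,65,62),P(281,86,62),P(186,69,62)]
print('chan',np.round(o,1).tolist(),np.mean(o,0),ang(o[0],o[1]),np.linalg.norm(o[0]-o[1]))
yaw=(ang(c[0],c[1])+ang(c[3],c[2]))/2
R=np.array([[np.cos(yaw),-np.sin(yaw)],[np.sin(yaw),np.cos(yaw)]])
print('yaw',yaw,'chan from case',np.mean(c,0)+R@[71,0],'ridge in case',R.T@(np.array([534.3,105.5])-np.mean(c,0)))
r=[P(500,187,46),P(750,157,46),P(760,234,46),P(513,268,46)]
print('rack',np.mean(r,0),ang(r[0],r[1]),ang(r[3],r[2]),np.linalg.norm(r[0]-r[1]))
s=pickle.load(open('side0.pkl','rb'))
f=cv2.resize(s['frame'][150:280,270:370],None,fx=4.5,fy=4.5,interpolation=cv2.INTER_CUBIC)
cv2.imwrite('pics/sc.png',cv2.cvtColor(f,cv2.COLOR_RGB2BGR))
E
python3 m.py
```

```text
case corners [[612.8, 198.4], [554.0, -71.2], [439.4, -52.4], [500.7, 223.5]] centre [526.7  74.6] yaws -0.21503719416635206 -0.21875514612756067 L 275.89559193793684 282.69504030019925 W 114.90706352184468
chan [[614.1, 95.8], [596.9, 20.7], [580.3, 23.7], [593.5, 98.8]] [596.21780967  59.76632259] -0.22522645028833402 77.09717293210679
yaw -0.21689617014695636 chan from case [596.0620417   59.29691738] ridge in case [ 0.74215414 31.82938476]
rack [ 481.97716531 -254.58610995] 0.122896061431812 0.14058563217844347 200.45215156183752
```

View pics/sc.png

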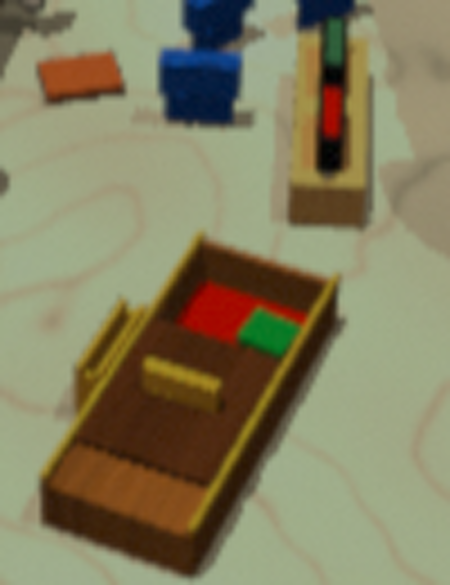

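Channel centre from its own corners is (596.2, 59.8), and from the case it is (596.1, 59.3). Case length and width, rack length and holder-in-rack position all agree with the given sizes. I'll go to the ridge now.

>>> apply_moves(translation=[[0, 0, 0], [0, 0, 0], [0, 0, 0], [0, 0, 0], [0, 0, 0], [0, -20, 0], [7.2, -40, 0], [7.2, -40, 0]], spin=[0.125, 0.125, 0.125, 0.125, 0.125, 0.009, 0, 0], grip=60, force=30)

```text
time: 0.77
eef_pos: [287.8, -476.5, 404.0]
tcp_rot: [3.142, 0.001, -0.22]
contact_force: [2.1, 0.9, -0.5]
grip_width: 0.653
```

>>> apply_moves(translation=[[7.2, -40, 0], [7.2, -40, 0], [7.2, -40, 0], [7.2, -40, 0], [7.2, -40, 0], [7.2, -40, 0], [7.2, -40, 0], [7.2, -40, 0]], spin=[0, 0, 0, 0, 0, 0, 0, 0])

```text
time: 1.43
eef_pos: [413.8, -174.9, 404.7]
tcp_rot: [3.141, -0.0, -0.217]
contact_force: [0.7, 0.3, 0.1]
grip_width: 0.655
```

>>> apply_moves(translation=[[7.2, -40, 0], [7.2, -40, 0], [7.2, -40, 0], [7.2, -40, 0], [7.2, -40, 0], [7.2, -40, 0], [0, 0, 20], [0, 0, 0]], spin=[0, 0, 0, 0, 0, 0, 0, 0])

```text
time: 2.1
eef_pos: [507.2, 50.7, 382.0]
tcp_rot: [3.141, 0.004, -0.212]
contact_force: [-1.3, -0.4, -0.8]
grip_width: 0.656
```

>>> apply_moves(translation=[[7.3, -30, 0], [7.4, -29.3, 0], [0, 0, 35], [0, 0, 35], [0, 0, 0], [0, 0, 0]], spin=[0, 0, 0, 0, 0, 0])

```text
time: 2.6
eef_pos: [534.1, 101.6, 314.0]
tcp_rot: [3.139, 0.004, -0.219]
contact_force: [-0.5, -0.2, -0.5]
grip_width: 0.651
```

```bash
python3 - <<'E'
from h import *
print(readout.state()['eef_pos'],readout.state()['contact_force'])
d=grab('side')
s=d['frame'][100:280,240:440];cv2.imwrite('pics/a.png',cv2.cvtColor(cv2.resize(s,None,fx=3.3,fy=3.3,interpolation=cv2.INTER_CUBIC),cv2.COLOR_RGB2BGR))
E
```

```text
[534.07056816 101.56190015 314.02936255] [-0.50151383 -0.21949418 -0.51949351]
```

View pics/a.png

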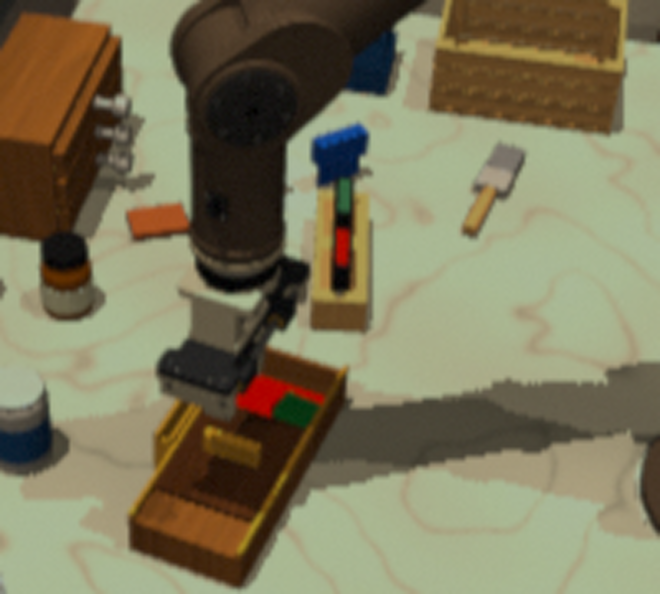

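The picture shows the open jaws above the ridge, which sits at about (232,447) in this crop. I'll lower and close.

>>> apply_moves(translation=[[0, -3.7, 25], [0, 0, 25], [0, 0, 20], [0, 0, 7], [0, 0, 0], [0, 0, 0]], spin=[0, 0, 0, 0, 0, 0])

```text
time: 3.15
eef_pos: [536.3, 106.3, 239.5]
tcp_rot: [-3.141, -0.002, -0.218]
contact_force: [-0.1, 0.8, -0.1]
grip_width: 0.654
```

>>> apply_moves(translation=[[0, 0, 0], [0, 0, 0], [0, 0, 0], [0, 0, 0], [0, 0, 0], [0, 0, 0]], spin=[0, 0, 0, 0, 0, 0], grip=0, force=20)

```text
time: 3.65
eef_pos: [535.6, 106.5, 237.9]
tcp_rot: [-3.142, -0.0, -0.217]
contact_force: [-0.0, 0.6, -0.3]
grip_width: 0.268
```

>>> apply_moves(translation=[[0, 0, 0], [0, 0, 0], [0, 0, 0], [0, 0, 0]], spin=[0, 0, 0, 0])

```text
time: 3.98
eef_pos: [535.5, 106.6, 237.7]
tcp_rot: [3.142, 0.0, -0.217]
contact_force: [-0.6, 0.5, 1.3]
grip_width: 0.129
```

The jaws hold the ridge at about 12 mm, its given thickness. Now I slide it.

>>> apply_moves(translation=[[0, 10, 0], [0, 15, 0], [0, 15, 0], [0, 15, 0], [0, 15, 0], [0, 10, 0], [0, 5, 0], [0, 3, 0]], spin=[0, 0, 0, 0, 0, 0, 0, 0])

```text
time: 4.65
eef_pos: [516.9, 19.8, 237.7]
tcp_rot: [-3.141, -0.001, -0.218]
contact_force: [5.1, 1.1, -6.7]
grip_width: 0.125
```

>>> apply_moves(translation=[[0, 3, 0], [0, 3, 0], [0, 2, 0], [0, 0, 0]], spin=[0, 0, 0, 0])

```text
time: 4.98
eef_pos: [515.3, 12.9, 237.7]
tcp_rot: [-3.141, -0.001, -0.217]
contact_force: [5.7, -1.5, -7.0]
grip_width: 0.128
```

>>> apply_moves(translation=[[0, 2, 0], [0, 2, 0], [0, 2, 0], [0, 0, 0]], spin=[0, 0, 0, 0])

```text
time: 5.32
eef_pos: [514.5, 9.6, 237.7]
tcp_rot: [-3.138, -0.002, -0.215]
contact_force: [7.3, 9.2, -11.3]
grip_width: 0.129
```

>>> apply_moves(translation=[[0, 2, 0], [0, 2, 0], [0, 2, 0], [0, 0, 0]], spin=[0, 0, 0, 0])

```text
time: 5.65
eef_pos: [514.0, 8.4, 237.7]
tcp_rot: [-3.131, -0.003, -0.21]
contact_force: [11.3, 25.6, -18.3]
grip_width: 0.127
```

The end stop is reached: 25 N along the slide, ridge at case y of about -67. I'll relax, open and lift.

>>> apply_moves(translation=[[0, -2, 0], [0, -2, 0], [0, 0, 0], [0, 0, 0]], spin=[0, 0, 0, 0])

```text
time: 5.98
eef_pos: [514.4, 9.3, 237.7]
tcp_rot: [-3.136, -0.002, -0.213]
contact_force: [7.9, 13.3, -12.6]
grip_width: 0.132
```

>>> apply_moves(translation=[[0, 0, 0], [0, 0, 0], [0, 0, 0], [0, 0, 0], [0, 0, 0], [0, 0, -10], [0, 0, -30], [0, 0, -40]], spin=[0, 0, 0, 0, 0, 0, 0, 0], grip=50)

```text
time: 6.65
eef_pos: [511.9, 4.6, 317.0]
tcp_rot: [3.14, 0.006, -0.217]
contact_force: [1.1, -0.6, -0.2]
grip_width: 0.544
```

>>> apply_moves(translation=[[0, 0, -30], [0, 0, 0], [0, 0, 0], [0, 0, 0], [0, 0, 0], [0, 0, 0], [0, 0, 0], [0, 0, 0]], spin=[0, -0.125, -0.125, -0.125, -0.125, -0.125, -0.125, -0.125])

```text
time: 7.32
eef_pos: [512.9, 4.8, 348.6]
tcp_rot: [3.141, 0.0, 0.663]
contact_force: [-0.4, -0.4, -2.1]
grip_width: 0.544
```

>>> apply_moves(translation=[[0, 0, 0], [0, 0, 0], [0, 0, 0], [0, 0, 0], [0, 0, 0], [0, 0, 0], [0, 0, 0], [0, 0, 0]], spin=[-0.125, -0.125, -0.125, -0.125, -0.125, -0.125, -0.125, -0.125])

```text
time: 7.98
eef_pos: [512.9, 4.7, 348.5]
tcp_rot: [3.141, 0.001, 1.663]
contact_force: [0.1, -0.3, 0.3]
grip_width: 0.545
```

>>> apply_moves(translation=[[0, 0, 0], [-37.5, -8, 0], [-37.5, -8, 0], [-37.5, -8, 0], [-37.5, -8, 0], [-37.5, -8, 0], [-37.5, -8, 0], [-37.5, -8, 0]], spin=[-0.044, 0, 0, 0, 0, 0, 0, 0])

```text
time: 8.65
eef_pos: [491.0, -264.7, 348.7]
tcp_rot: [-3.141, 0.001, 1.701]
contact_force: [-0.1, -0.7, -0.4]
grip_width: 0.544
```

>>> apply_moves(translation=[[-38.2, -8.4, 0], [0, 0, 20], [0, 0, 15], [0, 0, 0], [0, 0, 0], [0, 0, 0]], spin=[0, 0, 0, 0, 0, 0])

```text
time: 9.15
eef_pos: [488.9, -301.1, 314.0]
tcp_rot: [3.141, 0.001, 1.703]
contact_force: [-0.2, -0.9, -0.0]
grip_width: 0.544
```

```bash
python3 - <<'E'
from h import *
print(readout.state()['eef_pos'],readout.state()['tcp_rot'],readout.state()['contact_force'])
d=grab('side');t=grab('top')
s=d['frame'][100:280,240:440];t=t['frame'][150:290,220:480]
s=cv2.resize(s,None,fx=2,fy=2,interpolation=cv2.INTER_CUBIC);t=cv2.resize(t,(400*13//7*360//400,360),interpolation=cv2.INTER_CUBIC)
t=cv2.resize(t,(390,210*360//360),interpolation=cv2.INTER_CUBIC);t=cv2.copyMakeBorder(t,0,150,0,0,cv2.BORDER_CONSTANT)
cv2.imwrite('pics/b.png',cv2.cvtColor(np.hstack([s,t]),cv2.COLOR_RGB2BGR))
E
```

```text
[ 488.90484488 -301.10913842  313.96722103] [3.14081381e+00 6.02990501e-04 1.70260868e+00] [-0.15724533 -0.86788028 -0.03090525]
```

View pics/b.png

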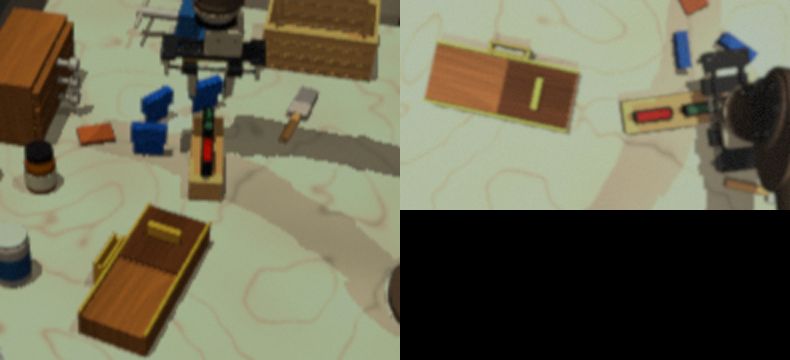

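Both views show the cover fully shut, with the ridge moved to the compartment half, and the gripper over the green holder. I descend to put the tips about 3 mm above the rack top.

>>> apply_moves(translation=[[0, 0, 25], [0, 0, 25], [0, 0, 20], [0, 0, 12], [0, 0, 4], [0, 0, 0], [0, 0, 0], [0, 0, 0]], spin=[0, 0, 0, 0, 0, 0, 0, 0])

```text
time: 9.92
eef_pos: [489.2, -301.7, 228.1]
tcp_rot: [3.14, 0.001, 1.702]
contact_force: [0.5, 0.4, -0.7]
grip_width: 0.541
```

>>> apply_moves(translation=[[0, 0, 0], [0, 0, 0], [0, 0, 0], [0, 0, 0], [0, 0, 0], [0, 0, 0], [0, 0, 0], [0, 0, 0]], spin=[0, 0, 0, 0, 0, 0, 0, 0], grip=0, force=45)

```text
time: 10.58
eef_pos: [488.5, -301.6, 226.9]
tcp_rot: [-3.142, 0.0, 1.702]
contact_force: [-1.3, 0.5, 3.8]
grip_width: 0.235
```

Gripped at about 21.6 mm, which matches the 22 mm head. I lift, turn to the case yaw and travel.

>>> apply_moves(translation=[[0, 0, -8], [0, 0, -15], [0, 0, -25], [0, 0, -30], [0, 0, -32], [0, 0, 0], [0, 0, 0], [0, 0, 0]], spin=[0, 0, 0, 0, 0, 0.116, 0.116, 0.116])

```text
time: 11.25
eef_pos: [488.5, -301.6, 337.8]
tcp_rot: [3.14, 0.0, 1.348]
contact_force: [0.2, -0.3, -1.4]
grip_width: 0.236
```

>>> apply_moves(translation=[[10, 0, 0], [25, 0, 0], [38, 4.5, 0], [38, 4.5, 0], [38, 4.5, 0], [38, 4.5, 0], [38, 4.5, 0], [38, 4.5, 0]], spin=[0, 0, 0, 0, 0, 0, 0, 0])

```text
time: 11.92
eef_pos: [571.5, -47.8, 336.9]
tcp_rot: [-3.141, -0.0, 1.359]
contact_force: [1.8, 0.1, -0.4]
grip_width: 0.235
```

>>> apply_moves(translation=[[38, 0.5, 0], [38, 0, 0], [25, 0, 0], [12.3, 0, 0], [0, 0, 0], [0, 0, 20], [0, 0, 0], [0, 0, 0]], spin=[0, 0, 0, 0, 0, 0, 0, 0])

```text
time: 12.58
eef_pos: [595.8, 58.4, 315.9]
tcp_rot: [-3.139, 0.002, 1.354]
contact_force: [-0.2, -0.8, -1.5]
grip_width: 0.237
```

```bash
python3 - <<'E'
from h import *
print(readout.state()['eef_pos'],readout.state()['tcp_rot'],readout.state()['contact_force'])
d=grab('side');p=readout.state()['eef_pos']
import pickle;pickle.dump(d,open('side1.pkl','wb'))
s=d['frame'][140:260,250:370]
s=cv2.resize(s,None,fx=5,fy=5,interpolation=cv2.INTER_CUBIC)
cv2.imwrite('pics/c.png',cv2.cvtColor(s,cv2.COLOR_RGB2BGR))
for q in [(596.2,59.6,62),(*p[:2],p[2]-217)]: print((proj(d,q)-[250,140])*5+2)
E
```

```text
[595.81659607  58.42329873 315.88920865] [-3.13910154e+00  1.93155494e-03  1.35371388e+00] [-0.18673032 -0.82998164 -1.48442874]
[226.15922171 416.41996599]
[226.10363523 375.93073709]
```

View pics/c.png

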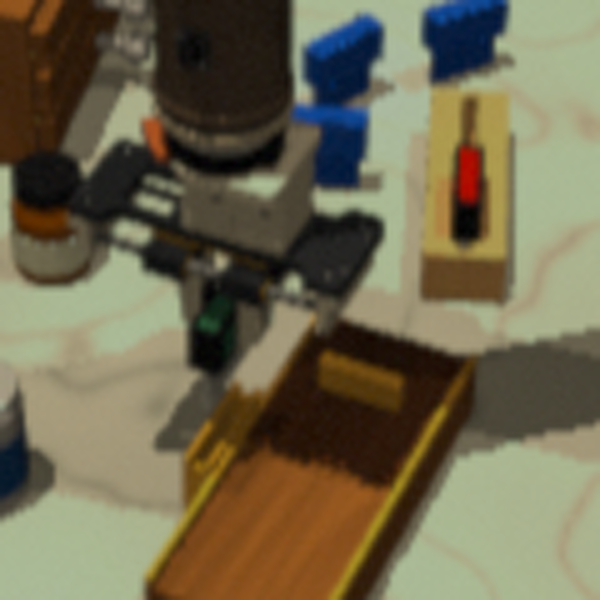

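The view shows the green holder hanging upright over the channel, with the channel mouth at about (200–245, 395–475) and the predicted centre at (226,416). I check this with the side calibration.

```bash
python3 - <<'E'
from h import *
import pickle
s=pickle.load(open('side0.pkl','rb'))
y=-.217;R=np.array([[np.cos(y),-np.sin(y)],[np.sin(y),np.cos(y)]])
for q in [(11,40),(11,-40),(-11,40),(-11,-40)]:
    p=np.array([596.2,59.6])+R@q
    print('chan',q,(proj(s,(*p,62))-[270,150])*4.5+1.75)
for q in [(60,140),(60,-140),(-60,-140),(-60,140)]:
    p=np.array([526.7,74.6])+R@q
    print('case',q,(proj(s,(*p,56))-[270,150])*4.5+1.75)
E
```

```text
chan (11, 40) [ 76.58304338 360.10182999]
chan (11, -40) [123.39666101 291.48930392]
chan (-11, 40) [103.21981631 369.39574176]
chan (-11, -40) [149.36251661 300.21079144]
case (60, 140) [ 41.62160807 467.91166155]
case (60, -140) [203.1429668  225.06630022]
case (-60, -140) [343.54457971 270.2417105 ]
case (-60, 140) [195.57172423 524.49675076]
```

The side view shows the same small row shift, about 1.8 px, for case and channel alike, so that is its calibration. The arm's own grasp of the ridge agreed with the top view to 1.3 mm. I'll lower gently and feel for contact.

>>> apply_moves(translation=[[1, 0, 15], [0.3, 0, 10], [0, 0, 4], [0, 0, 2], [0, 0, 2], [0, 0, 2], [0, 0, 0], [0, 0, 0]], spin=[0, 0, 0, 0, 0, 0, 0, 0])

```text
time: 13.3
eef_pos: [596.8, 61.3, 282.0]
tcp_rot: [3.141, -0.0, 1.354]
contact_force: [0.8, -0.5, -1.6]
grip_width: 0.236
```

>>> apply_moves(translation=[[0, 0, 2], [0, 0, 2], [0, 0, 2], [0, 0, 0], [0, 0, 0]], spin=[0, 0, 0, 0, 0])

```text
time: 13.72
eef_pos: [596.6, 61.2, 275.5]
tcp_rot: [-3.141, 0.0, 1.354]
contact_force: [-0.9, 0.6, -2.0]
grip_width: 0.239
```

The foot is about 3.5 mm below the mouth with no contact force. I continue down.

>>> apply_moves(translation=[[-0.7, 0, 3], [-0.7, 0, 3], [0, 0, 3], [0, 0, 3], [0, 0, 0], [0, 0, 0]], spin=[0, 0, 0, 0, 0, 0])

```text
time: 14.22
eef_pos: [596.3, 59.9, 263.4]
tcp_rot: [-3.141, 0.0, 1.354]
contact_force: [0.4, -0.9, -1.2]
grip_width: 0.235
```

>>> apply_moves(translation=[[0, 0, 3], [0, 0, 3], [0, 0, 3], [0, 0, 2], [0, 0, 0], [0, 0, 0]], spin=[0, 0, 0, 0, 0, 0])

```text
time: 14.72
eef_pos: [596.4, 59.9, 252.5]
tcp_rot: [-3.141, 0.0, 1.354]
contact_force: [0.9, 0.4, -1.1]
grip_width: 0.239
```

>>> apply_moves(translation=[[0, 0, 2], [0, 0, 2], [0, 0, 2], [0, 0, 0], [0, 0, 0], [0, 0, 0]], spin=[0, 0, 0, 0, 0, 0])

```text
time: 15.22
eef_pos: [596.5, 59.9, 247.0]
tcp_rot: [3.141, -0.0, 1.354]
contact_force: [-1.6, -0.4, 2.4]
grip_width: 0.234
```

>>> apply_moves(translation=[[0, 0, 1], [0, 0, 1], [0, 0, 1], [0, 0, 0], [0, 0, 0], [0, 0, 0]], spin=[0, 0, 0, 0, 0, 0])

```text
time: 15.72
eef_pos: [596.5, 59.9, 243.9]
tcp_rot: [3.141, -0.0, 1.354]
contact_force: [-0.6, -0.9, 5.3]
grip_width: 0.235
```

>>> apply_moves(translation=[[0, 0, 1], [0, 0, 1], [0, 0, 0], [0, 0, 0], [0, 0, 0]], spin=[0, 0, 0, 0, 0])

```text
time: 16.13
eef_pos: [596.5, 60.0, 242.8]
tcp_rot: [3.141, 0.0, 1.354]
contact_force: [-4.6, -0.7, 15.8]
grip_width: 0.239
```

>>> apply_moves(translation=[[0, 0, 1], [0, 0, 1], [0, 0, 0], [0, 0, 0], [0, 0, 0]], spin=[0, 0, 0, 0, 0])

```text
time: 16.55
eef_pos: [596.4, 60.1, 242.7]
tcp_rot: [3.14, 0.001, 1.354]
contact_force: [-10.9, -3.7, 36.2]
grip_width: 0.237
```

The shoulders have met the edges: z stopped at 242.7 against 243 expected, and the force is rising steeply. I back off 1 mm of command to keep a moderate push, then look.

>>> apply_moves(translation=[[0, 0, -1], [0, 0, 0], [0, 0, 0], [0, 0, 0], [0, 0, 0], [0, 0, 0], [0, 0, 0], [0, 0, 0]], spin=[0, 0, 0, 0, 0, 0, 0, 0])

```text
time: 17.22
eef_pos: [596.4, 60.1, 242.8]
tcp_rot: [3.14, 0.0, 1.354]
contact_force: [-8.0, -1.5, 25.7]
grip_width: 0.235
```

```bash
python3 - <<'E'
from h import *
d=grab('side');s=readout.state()
print(s['eef_pos'],s['contact_force'],s['grip_width'],s['tcp_rot'])
a=cv2.resize(d['frame'][140:260,250:370],None,fx=5,fy=5,interpolation=cv2.INTER_CUBIC)
cv2.imwrite('pics/d.png',cv2.cvtColor(a,cv2.COLOR_RGB2BGR))
E
```

```text
[596.43804326  60.0754058  242.74907262] [-8.01400851 -2.03836042 24.81312481] 0.23233865308488716 [3.14015700e+00 3.42904161e-04 1.35364710e+00]
```

View pics/d.png

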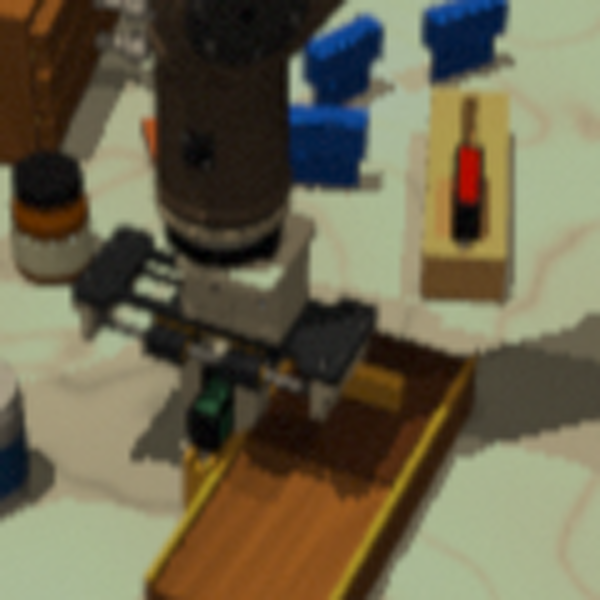

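The picture shows the green head down on the channel at (212,415), still held. The cover is shut with its ridge at (375,388), and the red holder is unmoved at (468,190). I hand in.

```bash
python3 -c "
from workcell import bot,readout
print(bot.finish_job());s=readout.state();print(s['time'],s['eef_pos'],s['contact_force'],s['grip_width'])"
```

```text
the job is handed in; nothing more can be done
None
the job is handed in; nothing more can be done
```

The cover is shut, and the green holder is pressed home in the label channel, still held by the gripper. I handed the job in at about 17 s; no verdict is reported.

- **Cover:** I gripped the brass ridge and slid it about 100 mm to the end stop. The force along the slide rose to about 25 N, with the ridge at case y of about -67 mm. Both camera views then showed it shut.
- **Green holder:** It entered the channel without touching the sides. It met the spring at about the expected height, and the shoulders stopped it at TCP z 242.7 mm (243 expected).
- **Final state:** My last reading before handing in showed a push of about 25 N down, a grip set to 45 N on the 22 mm head, and the tool level. About 8 N of sideways force also remained on the tool.
- **Everything else:** The red holder, jar and blue look-alikes were in place in the last view. The hammer, brush, mug and stones were outside that view or hidden.
- **Checks that disagreed:** The side camera placed the case about 1.8 px (roughly 5 mm) away from where the top camera put it. I trusted the top camera because it matched the arm's own grasp of the ridge to 1.3 mm. The spring bar's travel could not be read directly, so I judged it from height and force.

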